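# Charge the air-sprayer flask on the sprung cradle

### The arm

A 6-joint arm with a two-finger parallel gripper is mounted at the origin on the work surface. World frame = base frame: x ahead of the robot, y to its left, z up, the work surface at z = 0. Lengths are in m, angles in rad, forces in N, time in s.
With the tool pointing down it reaches from about 0.35 to 0.975 m from the base axis. Payload 4.9 kg.
Tool frame: the origin (TCP) lies midway between the tips of the shut fingers; the grasp point (between the pads) lies manip.tcp_to_grasp behind it (manip.tcp_to_grasp is the distance from the TCP to the grasp point, in m); z points along the fingers, y is the line along which they close (so a half turn about z gives the same grasp; the last joint's range is limited). The gripper opens to 85 mm and grips with 20 to 120 N. Pads are 22 mm wide; open, the fingers measure 114 mm over their backs; the gripper's body (76 mm by 85 mm) begins 54 mm behind the grasp point. The pads swing forward as they close: fully open they stand 13 mm farther back than shut.
Start: joints at [0.984, 0.053, 1.613, -0, 1.476, -0.119], TCP at [0.282, 0.558, 0.231] pointing down, gripper open.
Joint ranges: [-3.01, 3.01], [-1.01, 2.22], [0.06, 2.58], [-1.02, 4.17], [0.09, 2.62], [-3.14, 3.14]. Speed limits (rad/s): [2.57, 2.57, 3.14, 3.14, 3.14, 3.14].

### API

Orientations are given as a unit quaternion [w, x, y, z].
In Python, from plant import manip, grab_frame, calibration, job_done gives the robot as it stands.
- The arm moves only by the tool send_rows, never from a script. Its argument "rows" is a list of rows, each an object of numbers: "x", "y", "z": the shift along the tool's x, y, z normalised to -1 to 1, where 1 is 15 cm; "wx", "wy", "wz": the turn, a rotation vector about the tool's x, y, z normalised to -1 to 1, where 1 is pi/4 rad; "hand": the opening, from -1 (shut) to 1 (fully open). In form: [{"x": .., "y": .., "z": .., "wx": .., "wy": .., "wz": .., "hand": ..}, ...]. A call has exactly 10 rows; each row shifts and turns the commanded pose from where the row before left it, along the tool's axes as they then stand; what a row does not reach is not made up. A row lasts 1/12 s, in which the tool goes at most 41.7 mm and 7.16 degrees, less where a joint would pass 70% of its speed; a pose out of reach is approached as far as the arm can. A call with a number of a shift or a turn outside -1 to 1 is refused whole. A call with a gripper value outside its range is refused whole. The fingers move at their own pace and stop on an object; the grip force is fixed at half the most. Time passes only in rows, so rows that do not move let the fingers close, or fill a call up. It gives the time, the measured TCP pose, the force, the opening and the grip force at its end, in the units of the state.
- manip.state(): the state, without advancing time (a new reading comes with each control period).
- grab_frame(name): name is "scene" or "top"; returns the picture (480x640x3 uint8, blue, green, red); there is no depth.
- calibration(name): a dict with "camera_matrix" (3x3 intrinsics, pixels), "R" (3x3) and "t" (3): a world point X has camera coordinates R X + t. Camera axes: x right, y down, z forward; pixel columns grow to the right and rows downward; lengths in m; the calibration is good to about 2 mm. A picture is of the moment at which its call begins. calibration takes no time and is no camera call.
- job_done(): hands the job in; it is judged then, once.
The state is a dict: "time": time; "joint_pos": joint angles; "joint_vel": joint speeds; "joint_efforts": joint torques, N m; "tool_pos": TCP position; "tool_rot": TCP orientation; "contact_force": force on the tool from outside, world axes, zero at the start; "ft_torque": the same for the moment, N m; "gripper_width": opening from 0.0 (shut) to 1.0 (fully open); "grasp_force": force on a finger pad.
Only numpy, scipy, OpenCV 4.12 (cv2) and the standard library are available. Lean on these libraries where they do the work, as an engineer would, in place of code of your own. Each camera call takes 0.05 s, during which the arm holds its last target. There are 200 camera calls.

### The job

Charge the round air-sprayer flask on the bench: first bleed the line by pulling the purge knob on the manifold block right out and then pushing it fully home again, then pick up the flask, set it upright in the sprung ring of the charging cradle and press it down until the ring is at the bottom of its travel. Finish while still holding the flask pressed down, with only the flask (not the gripper) bearing on the ring, and leave the jar, tape measure and screwdriver where they are.

Things in the scene. Friction and masses are not known exactly. Their poses are not given: they have to be found in the camera images.
- manifold: Aluminium block fixed to the bench, 70 (x) x 90 (y) x 76 mm high, on a foot 100 x 150 x 8 mm; flat gauge on top, to 89 mm; brass stubs at 35 mm height reach y = +77 and -55 mm. Origin: centre of its underside. The front face with the knob looks along its own -x, roughly to the robot. Block, cradle and flask stand in a row across the bench, in any order.
- knob_grip (a point): Centre of the black purge knob, moving with it: a disc 32 mm in diameter, 16 mm thick, axis horizontal along the manifold's x, 55 mm above the bench, on a 12 mm stem. At home it is 73 mm from the manifold's origin along its -x, with 30 mm free behind the disc (24 mm to a 26 mm wide collar on the stem). Axes parallel to the manifold's.
- knob (a joint): Purge knob slide, m: 0 = home (in), 0.030 = right out (stop), moving along the manifold's -x. An over-centre detent holds it in either end position (about 4 N to get it moving) and snaps it on to the nearer end once past the middle. It counts as out above 0.025 and as home below 0.004.
- cradle: Charging cradle fixed to the bench: round dark steel base, 124 mm diameter, 12 mm thick; three guide sleeves (17 mm diameter, to 38 mm height, 46 mm off the axis) carry the steel ring on sprung rods. Origin: centre of its underside, z up along the ring's axis.
- ring_center (a point): Centre of the level spring ring, 70 mm above the bench when free, moving down with it. The ring is an 8 mm round bar bent to 64 mm centreline diameter (56 mm free inside). The flask's ball seats on it with the flask's origin 13 mm below this point.
- ring (a joint): Spring ring travel, m: 0 = up (free), grows as it is pressed down, 0.018 = bottom stop. Springs: about 5 N to start it, about 14 N at the bottom; the flask's own weight does not move it. It counts as pressed above 0.013.
- flask: Round aluminium air-sprayer flask, loose, about 0.28 kg, standing on the bench: ball of 76 mm diameter centred 40 mm above the origin, rubber foot 40 mm wide; grey neck of 30 mm diameter from 76 to 122 mm height; black cap of 36 mm diameter to 134 mm, white button to 140 mm. Origin: centre of the foot's underside; z up along the neck.
- flask_neck (a point): On the flask's axis, mid-neck, 103 mm above the flask's origin: the place to grip it.
- jar: Bystander: closed screw jar, 60 mm diameter, 75 mm high, beyond the work. Origin: centre of its underside.
- tape: Bystander: yellow tape measure, 50 x 70 x 36 mm, beyond the work. Origin: centre of its underside.
- driver: Bystander: screwdriver 190 mm long with black handle, lying across the bench beyond the work. Origin: near the middle of its length.
Not all that is in view belongs to the job. Leave any blue look-alike of the cradle alone.

How it is judged:
By the outcome, as a careful person would: the job done as asked, in the order asked, and still so for the second after the job is handed in, while the arm keeps its last pose, push and grip.
It also fails if it takes over 54 s, if anything falls off the work surface, if the arm or the gripper's body presses on something with over 40 N, if the wrist force passes 120 N, or if a joint passes its speed limit or range.

## Working session

There is one attempt and no reset: what is moved stays moved. The work goes in short steps, Python scripts to look and compute and a tool call to move; the robot and the scene stay as the last step left them, time stands still between calls to the robot, and variables do not carry over. Pictures are saved under pics/ and viewed, at most 10 in all, crops included, and the job is handed in when it is done.

Besides the shell and the picture viewer there is one more tool, called after ">>>" as a command line: name --argument value ..., lists and objects as JSON in quotes. send_rows: Moves the arm, as the interface text tells. Scaled input: -1 to 1 covers 15 cm each way for a shift and pi/4 rad each way for a turn. Its arguments: {"type":"object","properties":{"rows":{"type":"array","items":{"type":"object","properties":{"x":{"type":"number","minimum":-1,"maximum":1},"y":{"type":"number","minimum":-1,"maximum":1},"z":{"type":"number","minimum":-1,"maximum":1},"wx":{"type":"number","minimum":-1,"maximum":1},"wy":{"type":"number","minimum":-1,"maximum":1},"wz":{"type":"number","minimum":-1,"maximum":1},"hand":{"type":"number"}}}}},"required":["rows"]}

```bash
mkdir -p pics; ls; python3 - <<'E'
from plant import manip, grab_frame, calibration
import cv2,numpy as np
print(manip.state(), manip.tcp_to_grasp)
for n in("scene","top"):
    cv2.imwrite(f"pics/{n}0.png",grab_frame(n)); c=calibration(n)
    print(n,np.round(c["camera_matrix"],1).tolist(),np.round(-c["R"].T@c["t"],3),np.round(c["R"],3).tolist())
E
```

```text
pics
{'time': 0.0, 'joint_pos': array([ 9.83989729e-01,  5.33702292e-02,  1.61427687e+00, -1.99888854e-06,
        1.47597094e+00, -1.18974673e-01]), 'joint_vel': array([-0.0011452 ,  0.00051027, -0.00066486, -0.00010228, -0.00072143,
        0.00154797]), 'joint_efforts': array([-5.65996088e-04, -3.93687129e+01, -3.70170379e+01, -1.24251210e-04,
        7.03686746e-03, -3.35968565e-06]), 'tool_pos': array([0.28149222, 0.55733992, 0.23006495]), 'tool_rot': array([-3.49064276e-04,  2.31788395e-01,  9.72765704e-01, -9.50630149e-04]), 'contact_force': array([-0.02439377, -0.24521704, -0.30309969]), 'ft_torque': array([-0.02323025, -0.02221461, -0.0118642 ]), 'grasp_force': 0.0, 'gripper_width': 0.9969076950335521} 0.0187
scene [[439.5, 0.0, 317.6], [0.0, 439.5, 236.8], [0.0, 0.0, 1.0]] [ 0.867 -0.317  0.683] [[0.726, 0.687, 0.004], [0.561, -0.589, -0.581], [-0.397, 0.424, -0.814]]
top [[561.0, 0.0, 326.8], [0.0, 561.0, 234.1], [0.0, 0.0, 1.0]] [ 0.451 -0.023  1.159] [[-0.018, -0.999, -0.035], [-0.99, 0.023, -0.142], [0.142, 0.032, -0.989]]
```

View pics/scene0.png

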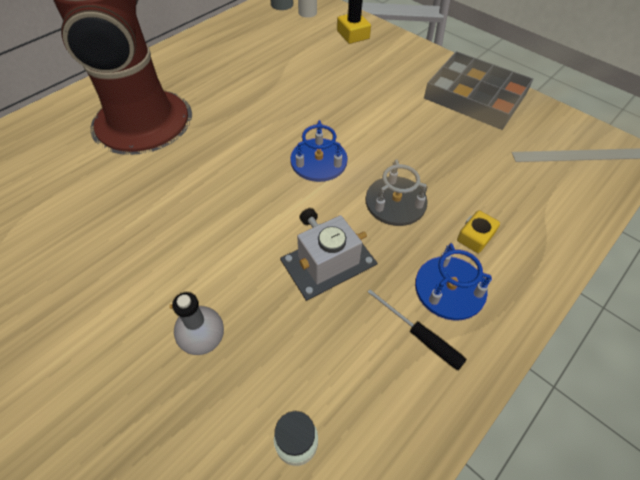

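View pics/top0.png

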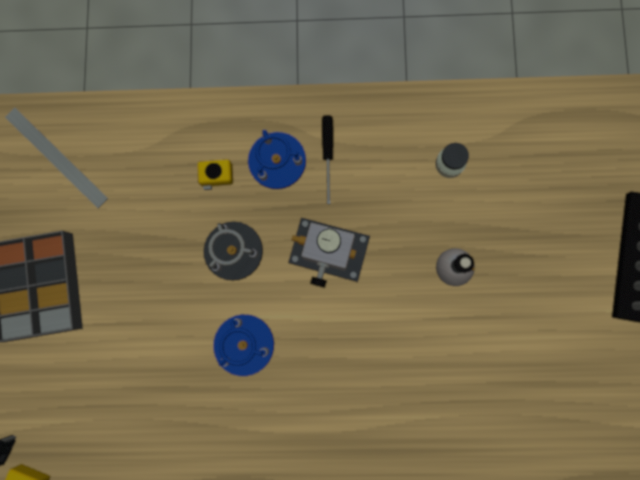

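Scene picture: flask at (198,325) with its cap at (185,303), manifold at (330,250) with its knob at (308,216), and dark cradle at (397,198). The top picture shows the flask at (456,266), the manifold at (329,249), the knob at (319,282) and the dark cradle at (233,250).

What could be mistaken:
- **Cradle:** dark steel at top (233,250), or the blue look-alikes at (277,160) and (244,345). I choose the dark one.
- **Flask:** (456,266), or the jar at (452,159). I choose the one with the ball and neck.
- **Knob:** the black disc at (319,282), or the brass stubs at (298,239) and (352,254). I choose the black disc.

```bash
cat > h.py <<'E'
import cv2,numpy as np
from plant import manip, grab_frame, calibration
def ray(n,uv):
    c=calibration(n);K=np.array(c["camera_matrix"]);R=np.array(c["R"]);t=np.array(c["t"])
    return -R.T@t, R.T@np.linalg.inv(K)@np.array([uv[0],uv[1],1.])
def onz(n,uv,z):
    o,d=ray(n,uv); return o+d*(z-o[2])/d[2]
def cross(a,b):
    (o,d),(p,e)=ray("top",a),ray("scene",b)
    s=np.linalg.lstsq(np.c_[d,-e],p-o,rcond=None)[0]
    q,r=o+d*s[0],p+e*s[1]; return (q+r)/2,np.linalg.norm(q-r)
def proj(n,X):
    c=calibration(n);p=np.array(c["camera_matrix"])@(np.array(c["R"])@np.array(X)+np.array(c["t"]));return p[:2]/p[2]
def blobs(im,roi,f,amin=15):
    x0,y0,x1,y1=roi; hsv=cv2.cvtColor(im,cv2.COLOR_BGR2HSV).astype(int)[y0:y1,x0:x1]
    m=f(hsv[...,0],hsv[...,1],hsv[...,2]).astype(np.uint8)
    cs,_=cv2.findContours(m,cv2.RETR_EXTERNAL,cv2.CHAIN_APPROX_NONE)
    return sorted([c+np.array([x0,y0]) for c in cs if cv2.contourArea(c)>=amin],key=cv2.contourArea,reverse=True)
E
python3 - <<'E'
from h import *
T=cv2.imread("pics/top0.png");S=cv2.imread("pics/scene0.png")
notwood=lambda h,s,v:(s<60)
def show(tag,im,roi,f,amin=15):
    for c in blobs(im,roi,f,amin)[:3]:
        print(tag,cv2.contourArea(c),np.round(cv2.minAreaRect(c)[0],1),np.round(cv2.minAreaRect(c)[1],1),round(cv2.minAreaRect(c)[2],1),"circ",np.round(cv2.minEnclosingCircle(c)[0],1),round(cv2.minEnclosingCircle(c)[1],1))
show("cradT",T,(195,210,270,290),notwood);show("manT",T,(280,205,380,300),notwood)
show("flaT",T,(425,235,490,300),notwood)
show("knobT",T,(300,268,340,295),lambda h,s,v:v<45);show("knobS",S,(290,200,325,232),lambda h,s,v:v<45)
show("gaugeT",T,(310,222,350,258),lambda h,s,v:v>190);show("gaugeS",S,(310,220,355,255),lambda h,s,v:v>190)
show("btnT",T,(445,245,480,285),lambda h,s,v:(v>190)&(s<60));show("btnS",S,(170,285,205,320),lambda h,s,v:(v>190)&(s<70))
show("ballS",S,(165,305,235,360),notwood)
a=cv2.resize(T[205:305,190:380],None,fx=4,fy=4,interpolation=2);a=cv2.resize(a,(640,337))
b=cv2.resize(S[150:300,270:450],None,fx=2,fy=2)[:260];c=cv2.resize(T[230:300,420:490],None,fx=3.5,fy=3.5)
W=np.zeros((600,640,3),np.uint8);W[:337]=a;W[340:600,:360]=b;W[340:340+245,380:380+245]=c
cv2.imwrite("pics/crop.png",W)
E
```

```text
cradT 2559.0 [232.5 250.5] [57. 57.] 90.0 circ [232.2 249.8] 29.5
manT 3161.5 [327.  255.4] [71.1 59.6] 15.0 circ [328.6 248.9] 41.4
flaT 1013.0 [455. 267.] [36. 36.] 90.0 circ [455.  266.3] 18.9
knobT 68.5 [318.1 281.5] [13.6  6.3] 14.0 circ [318.  281.5] 7.0
knobS 109.5 [307.9 215.8] [11.9 14.9] 54.5 circ [308.4 216.5] 7.8
gaugeS 314.5 [332. 237.] [18. 22.] 90.0 circ [331.9 237. ] 11.3
btnS 72.0 [183.  300.5] [ 9. 10.] 90.0 circ [183.2 300.6] 5.4
ballS 1953.0 [198.  329.5] [49. 50.] 90.0 circ [194.5 325.5] 29.7
```

View pics/crop.png

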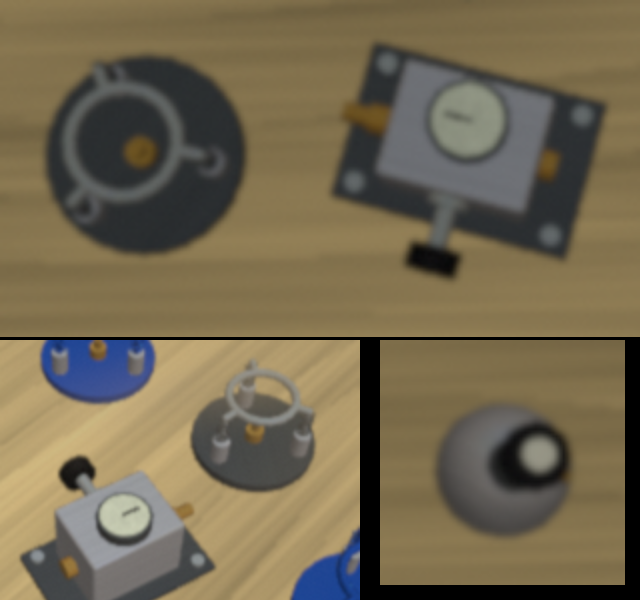

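The crop confirms the choices. In top-view pixels it shows the dark cradle ring at (225.9,246.6), gauge at (328.7,240.3), foot centre at (329.7,249.5) turned about 15° clockwise, knob at (318,281.5) and flask button at (465.7,262.9).

```bash
python3 - <<'E'
from h import *
P=lambda t,v:print(t,np.round(v,4))
P("base",onz("top",(232.4,250.2),.008)); P("ring",onz("top",(225.9,246.6),.070))
P("ringS",onz("scene",(270+262/2,150+56/2),.070))
P("foot",onz("top",(329.7,249.5),.006)); P("gauge",onz("top",(328.7,240.3),.089)); P("gaugeS",onz("scene",(332,237),.089))
P("gx",cross((328.7,240.3),(332,237))[0])
cs=[onz("top",(190+u/3.368,205+v/3.368),.008) for u,v in[(377,42),(606,105),(567,258),(332,195)]]
cs=np.array(cs);P("corners",cs);e=cs[0]-cs[1]+cs[3]-cs[2];f=cs[0]-cs[3]+cs[1]-cs[2]
P("yaw",[np.arctan2(-e[0],e[1]),np.arctan2(f[1],f[0])]);P("lens",[np.linalg.norm(e)/2,np.linalg.norm(f)/2])
P("knobT",onz("top",(318,281.5),.058));P("knobS",onz("scene",(308,216),.055));print(cross((318,281.5),(308,216)))
P("btnT",onz("top",(465.7,262.9),.140));P("btnS",onz("scene",(183.1,300.5),.140))
P("ballT",onz("top",(455,266.6),.040));P("ballS",onz("scene",(198.5,330),.040))
s=manip.state()
from scipy.spatial.transform import Rotation as R
q=s["tool_rot"];P("toolR",R.from_quat(np.r_[q[1:],q[0]]).as_matrix())
E
```

```text
base [0.587  0.2116 0.008 ]
ring [0.5871 0.2119 0.07  ]
ringS [0.5884 0.2116 0.07  ]
foot [0.5842 0.0094 0.006 ]
gauge [0.5924 0.0087 0.089 ]
gaugeS [0.5949 0.0093 0.089 ]
gx [0.5934 0.0095 0.0871]
corners [[ 0.6525  0.066   0.008 ]
 [ 0.6098 -0.0743  0.008 ]
 [ 0.5166 -0.048   0.008 ]
 [ 0.558   0.0948  0.008 ]]
yaw [-0.2888 -0.2858]
lens [0.1477 0.0978]
knobT [0.5155 0.0321 0.058 ]
knobS [0.5162 0.0325 0.055 ]
(array([0.51587631, 0.03246231, 0.05473532]), np.float64(0.00046494116506695296))
btnT [ 0.5388 -0.2397  0.14  ]
btnS [ 0.5423 -0.239   0.14  ]
ballT [ 0.5405 -0.2395  0.04  ]
ballS [ 0.5416 -0.2391  0.04  ]
toolR [[-8.926e-01  4.509e-01 -1.000e-03]
 [ 4.509e-01  8.926e-01 -1.600e-03]
 [ 2.000e-04 -1.900e-03 -1.000e+00]]
```

>>> send_rows --rows '[{"wz":-0.1155,"hand":1},{"wz":-0.1155,"hand":1},{"x":-0.155,"y":-0.183,"hand":1},{"x":-0.155,"y":-0.183,"hand":1},{"x":-0.155,"y":-0.183,"hand":1},{"x":-0.155,"y":-0.183,"hand":1},{"x":-0.155,"y":-0.183,"hand":1},{"x":-0.155,"y":-0.183,"hand":1},{"x":-0.155,"y":-0.183,"hand":1},{"x":-0.155,"y":-0.183,"hand":1}]'

```text
invalid input at $.rows[0]: expected keys x, y, z, wx, wy, wz, hand
```

>>> send_rows --rows '[{"x":-0.155,"y":-0.183,"hand":1},{"x":-0.155,"y":-0.183,"hand":1},{"x":-0.155,"y":-0.183,"hand":1},{"x":-0.155,"y":-0.183,"hand":1},{"x":-0.155,"y":-0.183,"hand":1},{"x":-0.155,"y":-0.183,"hand":1},{"x":-0.155,"y":-0.183,"hand":1},{"x":-0.155,"y":-0.183,"hand":1},{"hand":1},{"hand":1}]'

```text
invalid input at $.rows[0]: expected keys x, y, z, wx, wy, wz, hand
```

```bash
cat >> h.py <<'E'
from scipy.spatial.transform import Rotation as Rt
def need(p,yaw_y=None):
    "shift (units) and turn (units) from the measured pose to TCP p, tool y along angle yaw_y (deg), tool down"
    s=manip.state();q=s["tool_rot"];A=Rt.from_quat(np.r_[q[1:],q[0]]);M=A.as_matrix()
    print("t",round(s["time"],2),"tcp",np.round(s["tool_pos"],4),"F",np.round(s["contact_force"],1),"w",round(s["gripper_width"],3),"gf",round(s["grasp_force"],1),"yaw_y",round(np.degrees(np.arctan2(M[1,1],M[0,1])),2))
    print("shift",np.round(M.T@(np.array(p)-s["tool_pos"])/.15,4))
    if yaw_y is not None:
        a=np.radians(yaw_y);B=np.array([[np.sin(a),np.cos(a),0],[-np.cos(a),np.sin(a),0],[0,0,-1]]);
        print("turn",np.round((A.inv()*Rt.from_matrix(B)).as_rotvec()/(np.pi/4),4))
E
python3 -c "
from h import *
need((.515,.0315,.034),73.5)"
```

```text
t 0.1 tcp [0.2815 0.5574 0.2302] F [-0.3 -0.3  0.6] w 1.0 gf 0.0 yaw_y 63.2
shift [-2.9704 -2.425   1.3118]Traceback (most recent call last):
  File "<string>", line 3, in <module>
    need((.515,.0315,.034),73.5)
    ~~~~^^^^^^^^^^^^^^^^^^^^^^^^
  File "h.py", line 27, in need
    print("turn",np.round((A.inv()*Rt.from_matrix(B)).as_rotvec()/(np.pi/4),4))
                                   ~~~~~~~~~~~~~~^^^
  File "scipy/spatial/transform/_rotation.pyx", line 1143, in scipy.spatial.transform._rotation.Rotation.from_matrix
ValueError: Non-positive determinant (left-handed or null coordinate frame) in rotation matrix 0: [[ 0.95881973  0.28401534  0.        ]
 [-0.28401534  0.95881973  0.        ]
 [ 0.          0.         -1.        ]].
```

```bash
sed -i 's/\[\[np.sin(a),np.cos(a),0\],\[-np.cos(a),np.sin(a),0\]/[[-np.sin(a),np.cos(a),0],[np.cos(a),np.sin(a),0]/' h.py; python3 -c "
from h import *
need((.515,.0315,.034),73.5)"
```

```text
t 0.1 tcp [0.2815 0.5574 0.2302] F [-0.3 -0.3  0.6] w 1.0 gf 0.0 yaw_y 63.2
shift [-2.9704 -2.425   1.3118]
turn [-0.0023 -0.0005 -0.2289]
```

>>> send_rows --rows '[{"x":0,"y":0,"z":0,"wx":0,"wy":0,"wz":-0.1155,"hand":1},{"x":0,"y":0,"z":0,"wx":0,"wy":0,"wz":-0.1155,"hand":1},{"x":-0.155,"y":-0.183,"z":0,"wx":0,"wy":0,"wz":0,"hand":1},{"x":-0.155,"y":-0.183,"z":0,"wx":0,"wy":0,"wz":0,"hand":1},{"x":-0.155,"y":-0.183,"z":0,"wx":0,"wy":0,"wz":0,"hand":1},{"x":-0.155,"y":-0.183,"z":0,"wx":0,"wy":0,"wz":0,"hand":1},{"x":-0.155,"y":-0.183,"z":0,"wx":0,"wy":0,"wz":0,"hand":1},{"x":-0.155,"y":-0.183,"z":0,"wx":0,"wy":0,"wz":0,"hand":1},{"x":-0.155,"y":-0.183,"z":0,"wx":0,"wy":0,"wz":0,"hand":1},{"x":-0.155,"y":-0.183,"z":0,"wx":0,"wy":0,"wz":0,"hand":1}]'

```text
time: 0.93
tool_pos: [0.3982, 0.2929, 0.2308]
tool_rot: [-0.0, 0.143, 0.99, -0.0]
contact_force: [0.5, -0.1, -0.2]
gripper_width: 1.005
grasp_force: 0.0
```

>>> send_rows --rows '[{"x":-0.155,"y":-0.183,"z":0,"wx":0,"wy":0,"wz":0,"hand":1},{"x":-0.155,"y":-0.183,"z":0,"wx":0,"wy":0,"wz":0,"hand":1},{"x":-0.155,"y":-0.183,"z":0,"wx":0,"wy":0,"wz":0,"hand":1},{"x":-0.155,"y":-0.183,"z":0,"wx":0,"wy":0,"wz":0,"hand":1},{"x":-0.155,"y":-0.183,"z":0,"wx":0,"wy":0,"wz":0,"hand":1},{"x":-0.155,"y":-0.183,"z":0,"wx":0,"wy":0,"wz":0,"hand":1},{"x":-0.155,"y":-0.183,"z":0,"wx":0,"wy":0,"wz":0,"hand":1},{"x":-0.155,"y":-0.183,"z":0,"wx":0,"wy":0,"wz":0,"hand":1},{"x":0,"y":0,"z":0,"wx":0,"wy":0,"wz":0,"hand":1},{"x":0,"y":0,"z":0,"wx":0,"wy":0,"wz":0,"hand":1}]'

```text
time: 1.77
tool_pos: [0.5146, 0.0301, 0.2307]
tool_rot: [-0.001, 0.144, 0.99, 0.0]
contact_force: [-0.3, 0.6, -0.3]
gripper_width: 1.003
grasp_force: 0.0
```

```bash
python3 -c "
from h import *
need((.515,.0315,.034),73.5)"
```

```text
t 1.77 tcp [0.5146 0.0301 0.2307] F [-0.3  0.6 -0.3] w 1.003 gf 0.0 yaw_y 73.39
shift [-0.0015  0.0098  1.3112]
turn [ 0.     -0.0019 -0.0023]
```

>>> send_rows --rows '[{"x":0,"y":0.01,"z":0.164,"wx":0,"wy":0,"wz":0,"hand":1},{"x":0,"y":0,"z":0.164,"wx":0,"wy":0,"wz":0,"hand":1},{"x":0,"y":0,"z":0.164,"wx":0,"wy":0,"wz":0,"hand":1},{"x":0,"y":0,"z":0.164,"wx":0,"wy":0,"wz":0,"hand":1},{"x":0,"y":0,"z":0.164,"wx":0,"wy":0,"wz":0,"hand":1},{"x":0,"y":0,"z":0.164,"wx":0,"wy":0,"wz":0,"hand":1},{"x":0,"y":0,"z":0.164,"wx":0,"wy":0,"wz":0,"hand":1},{"x":0,"y":0,"z":0.164,"wx":0,"wy":0,"wz":0,"hand":1},{"x":0,"y":0,"z":0,"wx":0,"wy":0,"wz":0,"hand":1},{"x":0,"y":0,"z":0,"wx":0,"wy":0,"wz":0,"hand":1}]'

```text
time: 2.6
tool_pos: [0.5132, 0.0341, 0.0332]
tool_rot: [-0.002, 0.142, 0.99, -0.0]
contact_force: [0.6, -0.3, 1.3]
gripper_width: 0.999
grasp_force: 0.0
```

```bash
python3 - <<'E'
from h import *
need((.515,.0315,.034),73.5)
S=grab_frame("scene");T=grab_frame("top")
W=np.hstack([cv2.resize(S[140:290,230:390],None,fx=2.5,fy=2.5),cv2.resize(T[220:310,270:366],(400,375))]);cv2.imwrite("pics/k1.png",W)
E
```

```text
t 2.6 tcp [0.5132 0.0341 0.0332] F [ 0.6 -0.3  1.3] w 0.999 gf 0.0 yaw_y 73.68
shift [-0.0167 -0.0134 -0.0057]
turn [-0.0008 -0.0052  0.004 ]
```

View pics/k1.png

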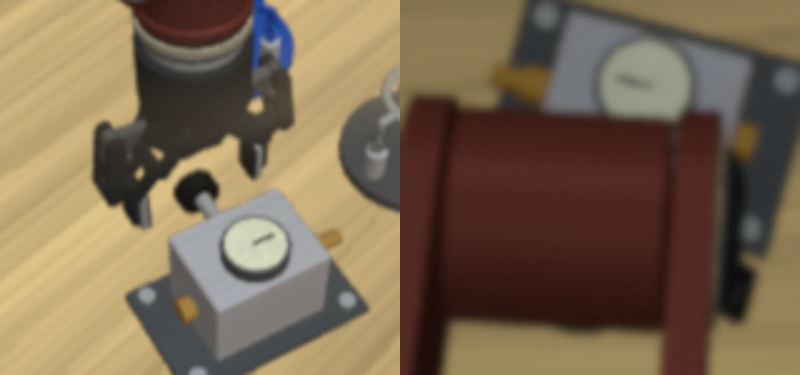

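The knob (crop 197,190) sits midway between the open fingers (140,205 and 257,160), so I'll close on it.

>>> send_rows --rows '[{"x":-0.01,"y":-0.006,"z":0,"wx":0,"wy":0,"wz":0,"hand":0.3},{"x":0,"y":0,"z":0,"wx":0,"wy":0,"wz":0,"hand":0},{"x":0,"y":0,"z":0,"wx":0,"wy":0,"wz":0,"hand":-1},{"x":0,"y":0,"z":0,"wx":0,"wy":0,"wz":0,"hand":-1},{"x":0,"y":0,"z":0,"wx":0,"wy":0,"wz":0,"hand":-1},{"x":0,"y":0,"z":0,"wx":0,"wy":0,"wz":0,"hand":-1},{"x":0,"y":0,"z":0,"wx":0,"wy":0,"wz":0,"hand":-1},{"x":0,"y":0,"z":0,"wx":0,"wy":0,"wz":0,"hand":-1},{"x":0,"y":0,"z":0,"wx":0,"wy":0,"wz":0,"hand":-1},{"x":0,"y":0,"z":0,"wx":0,"wy":0,"wz":0,"hand":-1}]'

```text
time: 3.53
tool_pos: [0.5168, 0.0319, 0.0355]
tool_rot: [0.0, 0.143, 0.99, 0.0]
contact_force: [-1.0, 2.1, 5.9]
gripper_width: 0.351
grasp_force: 59.0
```

>>> send_rows --rows '[{"x":0.028,"y":0,"z":0,"wx":0,"wy":0,"wz":0,"hand":-1},{"x":0.028,"y":0,"z":0,"wx":0,"wy":0,"wz":0,"hand":-1},{"x":0.028,"y":0,"z":0,"wx":0,"wy":0,"wz":0,"hand":-1},{"x":0.028,"y":0,"z":0,"wx":0,"wy":0,"wz":0,"hand":-1},{"x":0.028,"y":0,"z":0,"wx":0,"wy":0,"wz":0,"hand":-1},{"x":0.028,"y":0,"z":0,"wx":0,"wy":0,"wz":0,"hand":-1},{"x":0.028,"y":0,"z":0,"wx":0,"wy":0,"wz":0,"hand":-1},{"x":0.01,"y":0,"z":0,"wx":0,"wy":0,"wz":0,"hand":-1},{"x":0,"y":0,"z":0,"wx":0,"wy":0,"wz":0,"hand":-1},{"x":0,"y":0,"z":0,"wx":0,"wy":0,"wz":0,"hand":-1}]'

```text
time: 4.37
tool_pos: [0.488, 0.0404, 0.0356]
tool_rot: [0.002, 0.143, 0.99, 0.0]
contact_force: [6.2, 1.0, 2.3]
gripper_width: 0.354
grasp_force: 60.1
```

```bash
python3 - <<'E'
from h import *
need((.5168,.0319,.0355),73.5)
S=grab_frame("scene");cv2.imwrite("pics/k2f.png",S);cv2.imwrite("pics/k2.png",cv2.resize(S[140:290,230:390],None,fx=3,fy=3))
E
```

```text
t 4.37 tcp [0.488  0.0404 0.0356] F [6.2 1.  2.3] w 0.354 gf 60.1 yaw_y 73.59
shift [-0.2002 -0.0004  0.0013]
turn [0.0017 0.0058 0.0021]
```

View pics/k2.png

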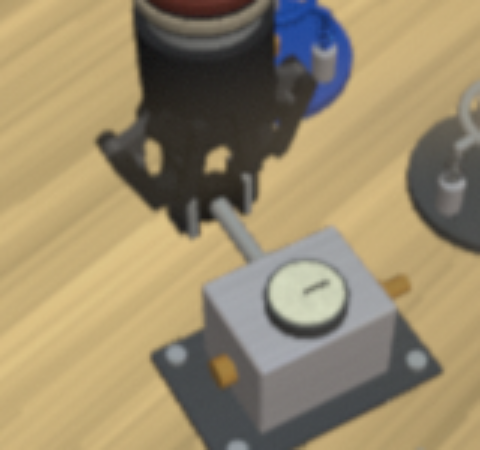

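The stem is now long, with the knob disc out between the fingers (crop 225,210). The tool moved 30 mm and stopped against about 6 N. Next I push it home.

>>> send_rows --rows '[{"x":-0.03,"y":0,"z":0,"wx":0,"wy":0,"wz":0,"hand":-1},{"x":-0.03,"y":0,"z":0,"wx":0,"wy":0,"wz":0,"hand":-1},{"x":-0.03,"y":0,"z":0,"wx":0,"wy":0,"wz":0,"hand":-1},{"x":-0.03,"y":0,"z":0,"wx":0,"wy":0,"wz":0,"hand":-1},{"x":-0.03,"y":0,"z":0,"wx":0,"wy":0,"wz":0,"hand":-1},{"x":-0.03,"y":0,"z":0,"wx":0,"wy":0,"wz":0,"hand":-1},{"x":-0.03,"y":0,"z":0,"wx":0,"wy":0,"wz":0,"hand":-1},{"x":-0.02,"y":0,"z":0,"wx":0,"wy":0,"wz":0,"hand":-1},{"x":0,"y":0,"z":0,"wx":0,"wy":0,"wz":0,"hand":-1},{"x":0,"y":0,"z":0,"wx":0,"wy":0,"wz":0,"hand":-1}]'

```text
time: 5.25
tool_pos: [0.5168, 0.0319, 0.0354]
tool_rot: [-0.004, 0.143, 0.99, 0.001]
contact_force: [-11.1, 5.0, 18.8]
gripper_width: 0.357
grasp_force: 61.7
```

```bash
python3 -c "
from h import *
need((.5168,.0319,.0355),73.5)"
```

```text
t 5.25 tcp [0.5168 0.0319 0.0354] F [-11.1   5.   18.8] w 0.357 gf 61.7 yaw_y 73.59
shift [-0.0003  0.     -0.0008]
turn [ 0.0001 -0.0113  0.002 ]
```

>>> send_rows --rows '[{"x":0.02,"y":0,"z":0,"wx":0,"wy":0,"wz":0,"hand":-1},{"x":0,"y":0,"z":0,"wx":0,"wy":0,"wz":0,"hand":-1},{"x":0,"y":0,"z":0,"wx":0,"wy":0,"wz":0,"hand":1},{"x":0,"y":0,"z":0,"wx":0,"wy":0,"wz":0,"hand":1},{"x":0,"y":0,"z":0,"wx":0,"wy":0,"wz":0,"hand":1},{"x":0,"y":0,"z":0,"wx":0,"wy":0,"wz":0,"hand":1},{"x":0,"y":0,"z":0,"wx":0,"wy":0,"wz":0,"hand":1},{"x":0,"y":0,"z":0,"wx":0,"wy":0,"wz":0,"hand":1},{"x":0,"y":0,"z":0,"wx":0,"wy":0,"wz":0,"hand":1},{"x":0,"y":0,"z":0,"wx":0,"wy":0,"wz":0,"hand":1}]'

```text
time: 6.08
tool_pos: [0.5167, 0.0314, 0.0344]
tool_rot: [-0.0, 0.143, 0.99, -0.0]
contact_force: [-0.8, 0.6, -1.4]
gripper_width: 0.998
grasp_force: 0.0
```

>>> send_rows --rows '[{"x":0,"y":0,"z":-0.1,"wx":0,"wy":0,"wz":0,"hand":1},{"x":0,"y":0,"z":-0.2,"wx":0,"wy":0,"wz":0,"hand":1},{"x":0,"y":0,"z":-0.2,"wx":0,"wy":0,"wz":0,"hand":1},{"x":0,"y":0,"z":-0.2,"wx":0,"wy":0,"wz":0,"hand":1},{"x":0,"y":0,"z":-0.2,"wx":0,"wy":0,"wz":0,"hand":1},{"x":0,"y":0,"z":-0.2,"wx":0,"wy":0,"wz":0,"hand":1},{"x":0,"y":0,"z":-0.2,"wx":0,"wy":0,"wz":0,"hand":1},{"x":-0.095,"y":-0.241,"z":0,"wx":0,"wy":0,"wz":0,"hand":1},{"x":-0.095,"y":-0.241,"z":0,"wx":0,"wy":0,"wz":0,"hand":1},{"x":-0.095,"y":-0.241,"z":0,"wx":0,"wy":0,"wz":0,"hand":1}]'

```text
time: 6.92
tool_pos: [0.5276, -0.0856, 0.2309]
tool_rot: [0.001, 0.142, 0.99, -0.0]
contact_force: [0.3, -0.4, -0.5]
gripper_width: 1.0
grasp_force: 0.0
```

```bash
python3 - <<'E'
from h import *
need((.541,-.2393,.2),73.5)
T=grab_frame("top");S=grab_frame("scene")
for n,i,r in(("top",T,(300,262,345,300)),("scene",S,(290,195,325,235))):
    for c in blobs(i,r,lambda h,s,v:v<45)[:2]: print(n,cv2.minAreaRect(c),onz(n,cv2.minAreaRect(c)[0],.057))
E
```

```text
t 6.92 tcp [ 0.5276 -0.0856  0.2309] F [ 0.3 -0.4 -0.5] w 1.0 gf 0.0 yaw_y 73.72
shift [-0.3725 -0.9584  0.2068]
turn [-0.0002  0.0032  0.0048]
top ((318.0000305175781, 281.5), (12.965337753295898, 6.008327484130859), 18.434947967529297) [0.51559483 0.03216869 0.057     ]
scene ((307.7702331542969, 215.87838745117188), (11.857258796691895, 14.647202491760254), 54.462318420410156) [0.51678192 0.03130655 0.057     ]
```

The knob is back at its starting pixel (318,281.5), so it is home. Next is the flask.

>>> send_rows --rows '[{"x":-0.093,"y":-0.24,"z":0,"wx":0,"wy":0,"wz":0,"hand":1},{"x":-0.093,"y":-0.24,"z":0,"wx":0,"wy":0,"wz":0,"hand":1},{"x":-0.093,"y":-0.24,"z":0,"wx":0,"wy":0,"wz":0,"hand":1},{"x":-0.093,"y":-0.24,"z":0,"wx":0,"wy":0,"wz":0,"hand":1},{"x":0,"y":0,"z":0,"wx":0,"wy":0,"wz":0,"hand":1},{"x":0,"y":0,"z":0,"wx":0,"wy":0,"wz":0,"hand":1},{"x":0,"y":0,"z":0,"wx":0,"wy":0,"wz":0,"hand":1},{"x":0,"y":0,"z":0,"wx":0,"wy":0,"wz":0,"hand":1},{"x":0,"y":0,"z":0,"wx":0,"wy":0,"wz":0,"hand":1},{"x":0,"y":0,"z":0,"wx":0,"wy":0,"wz":0,"hand":1}]'

```text
time: 7.85
tool_pos: [0.5402, -0.2374, 0.2296]
tool_rot: [0.0, 0.142, 0.99, 0.0]
contact_force: [0.6, 0.5, -0.1]
gripper_width: 1.0
grasp_force: 0.0
```

```bash
python3 -c "
from h import *
need((.541,-.2393,.083),73.5)
cv2.imwrite('pics/f1.png',cv2.resize(grab_frame('scene')[200:380,100:300],None,fx=3,fy=3))"
```

```text
t 7.85 tcp [ 0.5402 -0.2374  0.2296] F [ 0.6  0.5 -0.1] w 1.0 gf 0.0 yaw_y 73.69
shift [-0.0088 -0.011   0.9775]
turn [0.0001 0.0002 0.0042]
```

View pics/f1.png

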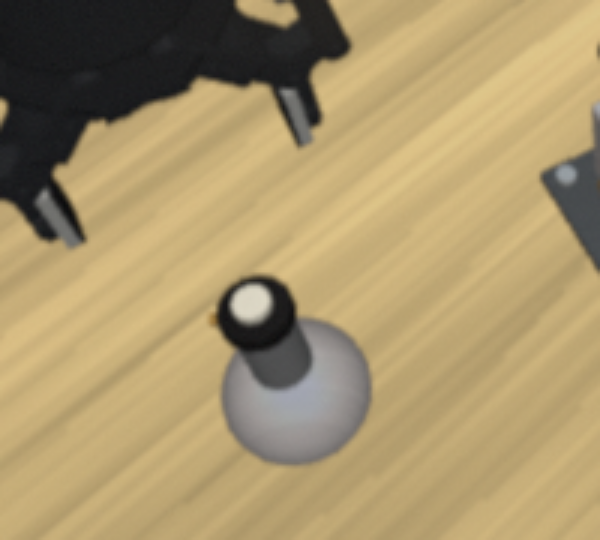

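The flask stands clear below the open fingers, with its cap at crop (256,313). A small brass nozzle at (215,318) sticks out of the cap, so I'll work out its direction relative to the finger line.

```bash
python3 - <<'E'
from h import *
for z in(.12,.128,.136): print(z,onz("scene",(100+214/3,200+318/3),z)-np.array([.541,-.2393,z]))
T=cv2.imread("pics/top0.png")
for c in blobs(T,(435,240,490,295),lambda h,s,v:(s>150)&(h>8)&(h<25),1)[:3]: print(cv2.minAreaRect(c))
E
```

```text
0.12 [-0.01566795 -0.01348569  0.        ]
0.128 [-0.01081381 -0.01439159  0.        ]
0.136 [-0.00595966 -0.01529749  0.        ]
```

The nozzle points at about 233°, close to the finger line (73.5°/253.5°). I'll turn the tool so the fingers close across it, at yaw −37°.

>>> send_rows --rows '[{"x":0,"y":0,"z":0,"wx":0,"wy":0,"wz":0.1535,"hand":1},{"x":0,"y":0,"z":0,"wx":0,"wy":0,"wz":0.1535,"hand":1},{"x":0,"y":0,"z":0,"wx":0,"wy":0,"wz":0.1535,"hand":1},{"x":0,"y":0,"z":0,"wx":0,"wy":0,"wz":0.1535,"hand":1},{"x":0,"y":0,"z":0,"wx":0,"wy":0,"wz":0.1535,"hand":1},{"x":0,"y":0,"z":0,"wx":0,"wy":0,"wz":0.1535,"hand":1},{"x":0,"y":0,"z":0,"wx":0,"wy":0,"wz":0.1535,"hand":1},{"x":0,"y":0,"z":0,"wx":0,"wy":0,"wz":0.1535,"hand":1},{"x":0,"y":0,"z":0,"wx":0,"wy":0,"wz":0.1535,"hand":1},{"x":0,"y":0,"z":0,"wx":0,"wy":0,"wz":0.1535,"hand":1}]'

```text
time: 8.73
tool_pos: [0.5401, -0.238, 0.2296]
tool_rot: [0.0, 0.681, 0.733, 0.0]
contact_force: [-0.1, -0.2, 0.4]
gripper_width: 0.999
grasp_force: 0.0
```

>>> send_rows --rows '[{"x":0,"y":0,"z":0,"wx":0,"wy":0,"wz":0.1535,"hand":1},{"x":0,"y":0,"z":0,"wx":0,"wy":0,"wz":0.1535,"hand":1},{"x":0,"y":0,"z":0,"wx":0,"wy":0,"wz":0.1535,"hand":1},{"x":0,"y":0,"z":0,"wx":0,"wy":0,"wz":0.1535,"hand":1},{"x":0,"y":0,"z":0,"wx":0,"wy":0,"wz":0.1535,"hand":1},{"x":0,"y":0,"z":0,"wx":0,"wy":0,"wz":0.1535,"hand":1},{"x":0,"y":0,"z":0,"wx":0,"wy":0,"wz":0,"hand":1},{"x":0,"y":0,"z":0,"wx":0,"wy":0,"wz":0,"hand":1},{"x":0,"y":0,"z":0,"wx":0,"wy":0,"wz":0,"hand":1},{"x":0,"y":0,"z":0,"wx":0,"wy":0,"wz":0,"hand":1}]'

```text
time: 9.57
tool_pos: [0.5401, -0.2384, 0.2296]
tool_rot: [0.0, 0.894, 0.448, 0.0]
contact_force: [-0.2, 0.2, -0.1]
gripper_width: 1.0
grasp_force: 0.0
```

```bash
python3 -c "
from h import *
need((.541,-.2393,.083),-37);print(manip.state()['joint_pos'].round(2))"
```

```text
t 9.57 tcp [ 0.5401 -0.2384  0.2296] F [-0.2  0.2 -0.1] w 1.0 gf 0.0 yaw_y -36.82
shift [-0.001   0.0085  0.9771]
turn [ 0.0001 -0.      0.0041]
[-0.54 -0.03  1.7  -0.    1.47  0.1 ]
```

>>> send_rows --rows '[{"x":0,"y":0.008,"z":0.14,"wx":0,"wy":0,"wz":0,"hand":1},{"x":0,"y":0,"z":0.14,"wx":0,"wy":0,"wz":0,"hand":1},{"x":0,"y":0,"z":0.14,"wx":0,"wy":0,"wz":0,"hand":1},{"x":0,"y":0,"z":0.14,"wx":0,"wy":0,"wz":0,"hand":1},{"x":0,"y":0,"z":0.14,"wx":0,"wy":0,"wz":0,"hand":1},{"x":0,"y":0,"z":0.14,"wx":0,"wy":0,"wz":0,"hand":1},{"x":0,"y":0,"z":0.13,"wx":0,"wy":0,"wz":0,"hand":1},{"x":0,"y":0,"z":0,"wx":0,"wy":0,"wz":0,"hand":1},{"x":0,"y":0,"z":0,"wx":0,"wy":0,"wz":0,"hand":1},{"x":0,"y":0,"z":0,"wx":0,"wy":0,"wz":0,"hand":1}]'

```text
time: 10.4
tool_pos: [0.5417, -0.2397, 0.0853]
tool_rot: [0.001, 0.895, 0.447, 0.0]
contact_force: [-0.5, 0.4, 0.2]
gripper_width: 0.999
grasp_force: 0.0
```

>>> send_rows --rows '[{"x":0,"y":0,"z":0,"wx":0,"wy":0,"wz":0,"hand":0.4},{"x":0,"y":0,"z":0,"wx":0,"wy":0,"wz":0,"hand":0.1},{"x":0,"y":0,"z":0,"wx":0,"wy":0,"wz":0,"hand":-0.1},{"x":0,"y":0,"z":0,"wx":0,"wy":0,"wz":0,"hand":-0.2},{"x":0,"y":0,"z":0,"wx":0,"wy":0,"wz":0,"hand":-0.3},{"x":0,"y":0,"z":0,"wx":0,"wy":0,"wz":0,"hand":-1},{"x":0,"y":0,"z":0,"wx":0,"wy":0,"wz":0,"hand":-1},{"x":0,"y":0,"z":0,"wx":0,"wy":0,"wz":0,"hand":-1},{"x":0,"y":0,"z":0,"wx":0,"wy":0,"wz":0,"hand":-1},{"x":0,"y":0,"z":0,"wx":0,"wy":0,"wz":0,"hand":-1}]'

```text
time: 11.23
tool_pos: [0.5413, -0.2395, 0.0845]
tool_rot: [0.0, 0.895, 0.447, 0.0]
contact_force: [0.1, 0.5, 4.6]
gripper_width: 0.36
grasp_force: 76.0
```

```bash
python3 -c "
from h import *
need((.541,-.2393,.083),-37)
cv2.imwrite('pics/f2.png',cv2.resize(grab_frame('scene')[200:380,100:300],None,fx=3,fy=3))"
```

```text
t 11.23 tcp [ 0.5413 -0.2395  0.0845] F [0.1 0.5 4.6] w 0.36 gf 76.0 yaw_y -36.93
shift [-0.0002 -0.0022  0.01  ]
turn [ 0.001  -0.0001  0.0016]
```

View pics/f2.png

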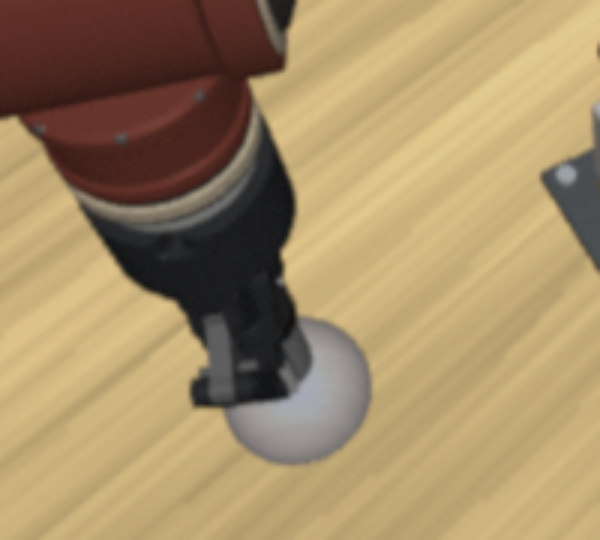

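The flask is gripped by the neck (crop 265,370) and has not shifted: the ball is still at (298,390). I'll lift it and carry it to the cradle.

>>> send_rows --rows '[{"x":0,"y":0,"z":-0.1,"wx":0,"wy":0,"wz":0,"hand":-1},{"x":0,"y":0,"z":-0.18,"wx":0,"wy":0,"wz":0,"hand":-1},{"x":0,"y":0,"z":-0.18,"wx":0,"wy":0,"wz":0,"hand":-1},{"x":0,"y":0,"z":-0.18,"wx":0,"wy":0,"wz":0,"hand":-1},{"x":0,"y":0,"z":-0.18,"wx":0,"wy":0,"wz":0,"hand":-1},{"x":0,"y":0,"z":-0.18,"wx":0,"wy":0,"wz":0,"hand":-1},{"x":0.08,"y":-0.05,"z":0,"wx":0,"wy":0,"wz":0,"hand":-1},{"x":0.18,"y":-0.11,"z":0,"wx":0,"wy":0,"wz":0,"hand":-1},{"x":0.18,"y":-0.11,"z":0,"wx":0,"wy":0,"wz":0,"hand":-1},{"x":0.18,"y":-0.11,"z":0,"wx":0,"wy":0,"wz":0,"hand":-1}]'

```text
time: 12.12
tool_pos: [0.5501, -0.1288, 0.2314]
tool_rot: [-0.001, 0.895, 0.446, -0.001]
contact_force: [-0.5, -0.1, -2.9]
gripper_width: 0.362
grasp_force: 77.5
```

>>> send_rows --rows '[{"x":0.18,"y":-0.11,"z":0,"wx":0,"wy":0,"wz":0,"hand":-1},{"x":0.18,"y":-0.11,"z":0,"wx":0,"wy":0,"wz":0,"hand":-1},{"x":0.18,"y":-0.11,"z":0,"wx":0,"wy":0,"wz":0,"hand":-1},{"x":0.18,"y":-0.11,"z":0,"wx":0,"wy":0,"wz":0,"hand":-1},{"x":0.18,"y":-0.11,"z":0,"wx":0,"wy":0,"wz":0,"hand":-1},{"x":0.18,"y":-0.11,"z":0,"wx":0,"wy":0,"wz":0,"hand":-1},{"x":0.18,"y":-0.11,"z":0,"wx":0,"wy":0,"wz":0,"hand":-1},{"x":0.18,"y":-0.11,"z":0,"wx":0,"wy":0,"wz":0,"hand":-1},{"x":0.18,"y":-0.11,"z":0,"wx":0,"wy":0,"wz":0,"hand":-1},{"x":0.18,"y":-0.11,"z":0,"wx":0,"wy":0,"wz":0,"hand":-1}]'

```text
time: 12.95
tool_pos: [0.58, 0.1863, 0.231]
tool_rot: [-0.001, 0.895, 0.447, -0.002]
contact_force: [0.3, 0.4, -2.0]
gripper_width: 0.362
grasp_force: 77.5
```

```bash
python3 -c "
from h import *
need((.5875,.2117,.160),-37)"
```

```text
t 12.95 tcp [0.58   0.1863 0.231 ] F [ 0.3  0.4 -2. ] w 0.362 gf 77.5 yaw_y -36.91
shift [ 0.1672 -0.0603  0.4733]
turn [-0.0037  0.0037  0.0021]
```

>>> send_rows --rows '[{"x":0.1,"y":-0.04,"z":0,"wx":0,"wy":0,"wz":0,"hand":-1},{"x":0.065,"y":-0.025,"z":0,"wx":0,"wy":0,"wz":0,"hand":-1},{"x":0,"y":0,"z":0.1,"wx":0,"wy":0,"wz":0,"hand":-1},{"x":0,"y":0,"z":0.1,"wx":0,"wy":0,"wz":0,"hand":-1},{"x":0,"y":0,"z":0.1,"wx":0,"wy":0,"wz":0,"hand":-1},{"x":0,"y":0,"z":0.1,"wx":0,"wy":0,"wz":0,"hand":-1},{"x":0,"y":0,"z":0,"wx":0,"wy":0,"wz":0,"hand":-1},{"x":0,"y":0,"z":0,"wx":0,"wy":0,"wz":0,"hand":-1},{"x":0,"y":0,"z":0,"wx":0,"wy":0,"wz":0,"hand":-1},{"x":0,"y":0,"z":0,"wx":0,"wy":0,"wz":0,"hand":-1}]'

```text
time: 13.78
tool_pos: [0.5895, 0.2097, 0.1753]
tool_rot: [0.0, 0.895, 0.447, 0.001]
contact_force: [0.5, 0.1, -2.7]
gripper_width: 0.361
grasp_force: 77.7
```

```bash
python3 -c "
from h import *
need((.5875,.2117,.1415),-37)
S=grab_frame('scene');T=grab_frame('top')
cv2.imwrite('pics/c1.png',np.hstack([cv2.resize(S[120:270,320:480],None,fx=2.5,fy=2.5),cv2.resize(T[195:295,180:286],(400,375))]))"
```

```text
t 13.78 tcp [0.5895 0.2097 0.1753] F [ 0.5  0.1 -2.7] w 0.361 gf 77.7 yaw_y -36.96
shift [ 0.0024 -0.0189  0.2255]
turn [ 0.0019 -0.0021  0.0009]
```

View pics/c1.png

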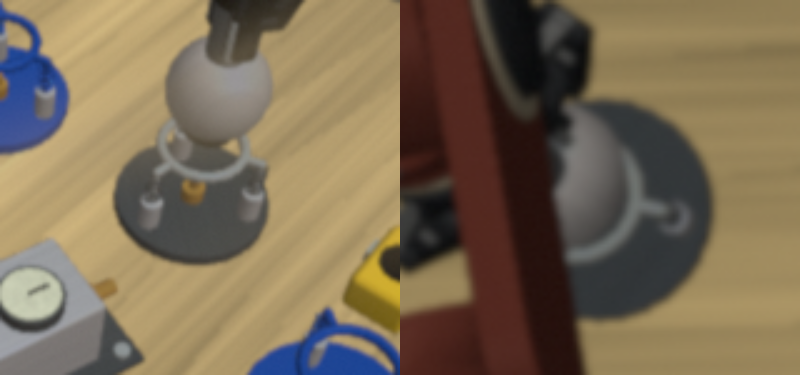

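The ball (crop 218,90) hangs just above the ring (crop 203,148), and the flask is upright. I'll trim 2 mm sideways and lower it gently.

>>> send_rows --rows '[{"x":0.001,"y":-0.014,"z":0.06,"wx":0,"wy":0,"wz":0,"hand":-1},{"x":0,"y":0,"z":0.06,"wx":0,"wy":0,"wz":0,"hand":-1},{"x":0,"y":0,"z":0.05,"wx":0,"wy":0,"wz":0,"hand":-1},{"x":0,"y":0,"z":0.03,"wx":0,"wy":0,"wz":0,"hand":-1},{"x":0,"y":0,"z":0.02,"wx":0,"wy":0,"wz":0,"hand":-1},{"x":0,"y":0,"z":0.02,"wx":0,"wy":0,"wz":0,"hand":-1},{"x":0,"y":0,"z":0,"wx":0,"wy":0,"wz":0,"hand":-1},{"x":0,"y":0,"z":0,"wx":0,"wy":0,"wz":0,"hand":-1},{"x":0,"y":0,"z":0,"wx":0,"wy":0,"wz":0,"hand":-1},{"x":0,"y":0,"z":0,"wx":0,"wy":0,"wz":0,"hand":-1}]'

```text
time: 14.72
tool_pos: [0.588, 0.2111, 0.1391]
tool_rot: [0.001, 0.895, 0.447, 0.001]
contact_force: [2.6, -1.8, 5.4]
gripper_width: 0.364
grasp_force: 76.7
```

```bash
python3 -c "
from h import *
need((.5875,.2117,.1235),-37)
S=grab_frame('scene')
bs=blobs(S,(370,120,450,200),lambda h,s,v:(s<60)&(v>90),100)
cv2.imwrite('pics/c2.png',cv2.resize(S[120:270,320:480],None,fx=3,fy=3))"
```

```text
t 14.72 tcp [0.588  0.2111 0.1391] F [ 2.6 -1.8  5.4] w 0.364 gf 76.7 yaw_y -36.94
shift [ 0.0009 -0.0051  0.1042]
turn [ 0.0025 -0.0017  0.0014]
```

>>> send_rows --rows '[{"x":0,"y":0.005,"z":0.02,"wx":0,"wy":0,"wz":0,"hand":-1},{"x":0,"y":0,"z":0.02,"wx":0,"wy":0,"wz":0,"hand":-1},{"x":0,"y":0,"z":0.02,"wx":0,"wy":0,"wz":0,"hand":-1},{"x":0,"y":0,"z":0.02,"wx":0,"wy":0,"wz":0,"hand":-1},{"x":0,"y":0,"z":0.02,"wx":0,"wy":0,"wz":0,"hand":-1},{"x":0,"y":0,"z":0.01,"wx":0,"wy":0,"wz":0,"hand":-1},{"x":0,"y":0,"z":0,"wx":0,"wy":0,"wz":0,"hand":-1},{"x":0,"y":0,"z":0,"wx":0,"wy":0,"wz":0,"hand":-1},{"x":0,"y":0,"z":0,"wx":0,"wy":0,"wz":0,"hand":-1},{"x":0,"y":0,"z":0,"wx":0,"wy":0,"wz":0,"hand":-1}]'

```text
time: 15.6
tool_pos: [0.5886, 0.2111, 0.124]
tool_rot: [0.0, 0.895, 0.447, 0.001]
contact_force: [-1.6, -2.2, 11.5]
gripper_width: 0.365
grasp_force: 77.4
```

```bash
python3 -c "
from h import *
need((.5875,.2117,.1235),-37)"
```

```text
t 15.6 tcp [0.5886 0.2111 0.124 ] F [-1.6 -2.2 11.5] w 0.365 gf 77.4 yaw_y -36.92
shift [-0.0014 -0.008   0.0036]
turn [ 0.0016 -0.0024  0.0017]
```

>>> send_rows --rows '[{"x":0,"y":0,"z":0.008,"wx":0,"wy":0,"wz":0,"hand":-1},{"x":0,"y":0,"z":0.008,"wx":0,"wy":0,"wz":0,"hand":-1},{"x":0,"y":0,"z":0.008,"wx":0,"wy":0,"wz":0,"hand":-1},{"x":0,"y":0,"z":0,"wx":0,"wy":0,"wz":0,"hand":-1},{"x":0,"y":0,"z":0,"wx":0,"wy":0,"wz":0,"hand":-1},{"x":0,"y":0,"z":0,"wx":0,"wy":0,"wz":0,"hand":-1},{"x":0,"y":0,"z":0,"wx":0,"wy":0,"wz":0,"hand":-1},{"x":0,"y":0,"z":0,"wx":0,"wy":0,"wz":0,"hand":-1},{"x":0,"y":0,"z":0,"wx":0,"wy":0,"wz":0,"hand":-1},{"x":0,"y":0,"z":0,"wx":0,"wy":0,"wz":0,"hand":-1}]'

```text
time: 16.43
tool_pos: [0.5893, 0.2117, 0.1236]
tool_rot: [0.0, 0.895, 0.447, 0.002]
contact_force: [-5.6, -3.5, 21.8]
gripper_width: 0.363
grasp_force: 78.1
```

```bash
python3 -c "
from h import *
need((.5875,.2117,.1235),-37)
S=grab_frame('scene')
cv2.imwrite('pics/c3.png',cv2.resize(S[120:300,290:490],None,fx=3,fy=3))"
```

```text
t 16.43 tcp [0.5893 0.2117 0.1236] F [-5.6 -3.5 21.8] w 0.363 gf 78.1 yaw_y -36.91
shift [-0.007  -0.0098  0.0005]
turn [ 0.0025 -0.0046  0.0019]
```

View pics/c3.png

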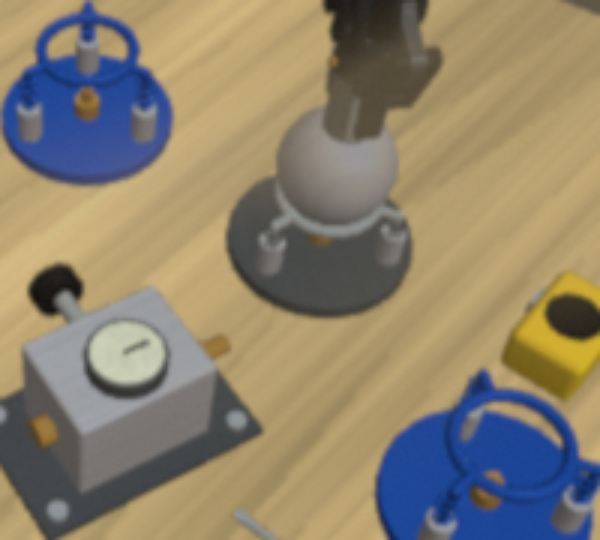

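The ball (crop 338,165) is seated in the ring, which is down near the sleeves. The force rose by 10 N while z moved only 0.4 mm, so the ring is on its bottom stop. The knob is home (55,290) and only the neck is held, so I'll hand in.

```bash
python3 -c "
from plant import job_done
print(job_done())"
```

```text
the job is handed in; nothing more can be done
None
```

I handed the job in at about 16.5 s of robot time: the knob was pulled right out (30 mm) and pushed home, and the flask is held upright in the dark cradle's ring, pressed to its bottom stop. No verdict came back.

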